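# Grade the round palm seeds into their dishes

## Robot

A 6-joint arm with a two-finger parallel gripper is mounted at the origin on the work surface. World frame = base frame: x ahead of the robot, y to its left, z up, the work surface at z = 0. Lengths are in mm, angles in rad, forces in N, time in s.
With the tool pointing down it reaches from about 400 to 925 mm from the base axis. Payload 12.5 kg.
Tool frame: the origin (TCP) lies at the very end of the fingers, on their centre line; the grasp point (between the pads) lies 19 mm behind it; z points along the fingers, y is the direction in which the jaws open and shut (so a half turn about z gives the same grasp; the last joint's range is limited). The gripper opens to 95 mm and grips with 3 to 60 N. Pads are 20 mm wide; open, the fingers measure 119 mm over their backs; the gripper's body (75 mm by 180 mm) begins 59 mm behind the grasp point.
Start: joints at [1.067, 0.491, 1.559, -0, 1.092, -0.106], TCP at [242.105, 576.222, 214.661] pointing down, gripper open.
Joint ranges: [-3.1, 3.1], [-0.84, 2.19], [0.05, 2.79], [-1.13, 4.28], [0.06, 2.93], [-2.69, 2.69]. Speed limits (rad/s): [2.22, 2.22, 2.79, 3.14, 3.14, 3.14].

## Interface

Orientations are given as [roll, pitch, yaw] about the fixed x, y, z axes, in that order (R = Rz(yaw) Ry(pitch) Rx(roll)).
In Python, from cell import env gives the robot as it stands.
- The arm moves only by the shell command python3 -m pendant 'ROWS'. ROWS is JSON, a list that holds one entry, the list of rows, each a list of 5 numbers: the opening, from 0 (shut) to 1 (fully open), then the shift along the tool's x, y, z in m, then the turn about the tool's z in rad. A call has exactly 8 rows; each row is the pose to reach, as a shift and turn from the pose commanded when the call began, along the tool's axes at that moment; what a row does not reach only later rows make up. A row lasts 1/10 s, in which the tool goes at most 50 mm and 8.59 degrees, less where a joint would pass 70% of its speed; a pose out of reach is approached as far as the arm can. A call with a gripper value outside its range is refused whole. The fingers move at their own pace and stop on an object; the grip force is fixed at half the most. Time passes only in rows, so rows that repeat a pose let the fingers close, or fill a call up. It gives the time, the measured TCP pose, the force and the opening at its end, in the units of the state.
- env.state(): the state, without advancing time (a new reading comes with each control period).
- env.read_camera(name): name is "scene" or "top" or "wrist"; returns a dict with "image" (420x560x3 uint8, blue, green, red), "range_z" (420x560 float32, mm along the optical axis (not along the pixel's ray), 0 where there is no reading), "fx", "fy", "cx", "cy" (pixels), "dist" ([k1, k2, p1, p2, k3] as OpenCV has them; the pictures are not rectified), "rvec" (rotation vector, rad) and "tvec" (3), from world to camera coordinates, as OpenCV has them; the wrist camera has in their place "tool_from_camera" (4x4, takes a point from camera to tool coordinates, whose origin is the TCP and whose axes are the flange's). Camera axes: x right, y down, z forward; pixel columns grow to the right and rows downward; lengths in mm; the calibration is good to about 2 mm. A picture is of the moment at which its call begins: read the wrist's pose just before it.
- env.job_done(): hands the job in, once; it reports no verdict.
The state is a dict: "t": time; "joints": joint angles; "qvel": joint speeds; "tau": joint torques, N m; "eef_pos": TCP position; "tcp_rot": TCP orientation; "ft_force": force on the tool from outside, world axes, zero at the start; "moment": the same for the moment, N m; "opening": opening from 0.0 (shut) to 1.0 (fully open).
Only numpy, scipy, OpenCV 4.12 (cv2) and the standard library are available. Lean on these libraries where they do the work, as an engineer would, in place of code of your own. Each camera call takes 0.05 s, during which the arm holds its last target. There are 200 camera calls.

## Task

Pick the three round dome-shaped seeds out of the sorting tray and set each on its flat base in the middle of the steel dish of its size: the largest seed in the largest dish, the middle one in the middle-sized dish, the smallest in the smallest. Set them down gently without dropping them, keep the dishes flat on the table, and leave the two oblong seeds lying where they are in the tray.

Things in the scene. Friction and masses are not known exactly. Their poses are not given: they have to be found in the camera images.
- tray: White plastic sorting tray, fixed to the table, open on top: 270 (its x) x 320 (its y) mm outside, 30 mm high, walls and floor 5 mm thick. Origin at the centre of its underside, on the table; z up. The five loose seeds start on its floor.
- seed_large: The large one of the three round brown palm seeds: a dome standing on its flat base, round seen from above, 46 mm in diameter, 34 mm high; its sides are upright from 5 to 19 mm above the base. Origin at the centre of the base, z up through the top of the dome. Loose.
- seed_medium: The medium one of the three round brown palm seeds: a dome standing on its flat base, round seen from above, 34 mm in diameter, 27 mm high; its sides are upright from 4 to 15 mm above the base. Origin at the centre of the base, z up through the top of the dome. Loose.
- seed_small: The small one of the three round brown palm seeds: a dome standing on its flat base, round seen from above, 24 mm in diameter, 21 mm high; its sides are upright from 3 to 12 mm above the base. Origin at the centre of the base, z up through the top of the dome. Loose.
- oblong_a: One of two alike oblong, spindle-shaped brown seeds, lying flat: 62 mm long (its x), 24 mm wide and high, tapering to both ends. Origin at the middle of its underside. Loose; it stays where it is.
- oblong_b: One of two alike oblong, spindle-shaped brown seeds, lying flat: 62 mm long (its x), 24 mm wide and high, tapering to both ends. Origin at the middle of its underside. Loose; it stays where it is.
- dish_large: The large one of three shallow round stainless-steel dishes on the table: 96 mm in diameter outside at the rim, 8 mm high, wall and floor 2 mm thick. Origin at the centre of its underside, z up. Loose.
- dish_medium: The medium one of three shallow round stainless-steel dishes on the table: 78 mm in diameter outside at the rim, 8 mm high, wall and floor 2 mm thick. Origin at the centre of its underside, z up. Loose.
- dish_small: The small one of three shallow round stainless-steel dishes on the table: 62 mm in diameter outside at the rim, 8 mm high, wall and floor 2 mm thick. Origin at the centre of its underside, z up. Loose.

How it is judged:
By the outcome, as a careful person would: the job done as asked, in the order asked, and still so for the second after the job is handed in, with the robot touching nothing.
It also fails if it takes over 80 s, if anything falls off the work surface, if the arm or the gripper's body presses on something with over 40 N, if the wrist force passes 120 N, or if a joint passes its speed limit or range.

## Working session

There is one attempt and no reset: what is moved stays moved. The work goes in short steps, Python scripts to look and compute and a shell command to move; the robot and the scene stay as the last step left them, time stands still between calls to the robot, and variables do not carry over. Pictures are saved under pics/ and viewed, about 12 in all and at most 16, crops included, and the job is handed in when it is done.

```bash
mkdir -p pics; ls; python3 - <<'E'
from cell import env
import cv2
s=env.state();print({k:s[k] for k in('t','eef_pos','tcp_rot','opening','ft_force')})
for n in('top','scene'):
    c=env.read_camera(n);cv2.imwrite(f'pics/{n}0.png',c['image']);print(n,c['fx'],c['cx'],c['cy'],c['dist'],c['rvec'],c['tvec'])
E
```

```text
pics
{'t': 0.0, 'eef_pos': array([241.98618549, 575.97729237, 214.06415409]), 'tcp_rot': array([-3.14043690e+00, -1.39451386e-04,  2.74375523e+00]), 'opening': 0.9967675345598047, 'ft_force': array([ 0.48106203,  0.33364605, -0.38817496])}
top 443.76085050964736 283.88085292087044 208.08403574057024 [-0.05301817  0.          0.          0.          0.        ] [ 2.22172415 -2.17340204  0.03139681] [ -5.7310884  550.46616668 833.45884513]
scene 462.9655968407714 280.410219597693 214.07991768697792 [-0.12716882  0.          0.          0.          0.        ] [ 1.44312385  2.20958894 -0.78555926] [ 205.10236234 -348.64612085 1477.28081702]
```

View pics/top0.png

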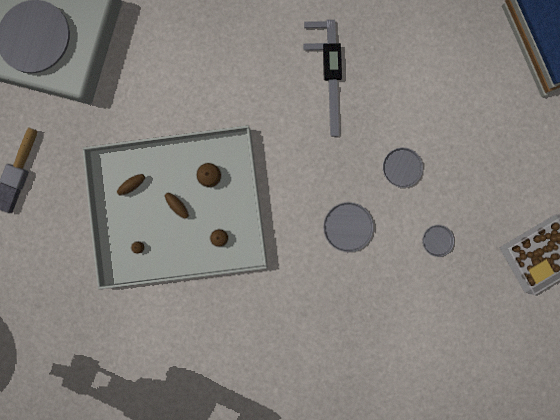

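The top view shows the tray at left. It holds the round seeds at (208,175) large, (219,238) medium and (138,247) small, and the oblongs at (131,184) and (177,205). The dishes are at (350,227) large, (404,168) medium and (439,241) small.

```bash
cat > h.py <<'E'
import numpy as np,cv2
from cell import env
from scipy.spatial.transform import Rotation as Ro
def cam(n):
    s=env.state();c=env.read_camera(n)
    K=np.array([[c['fx'],0,c['cx']],[0,c['fy'],c['cy']],[0,0,1]]);d=np.array(c['dist'],float)
    if n=='wrist':
        T=np.array(c['tool_from_camera']);Rt=Ro.from_euler('xyz',s['tcp_rot']).as_matrix()
        R=Rt@T[:3,:3];o=Rt@T[:3,3]+s['eef_pos']
    else:
        R=cv2.Rodrigues(np.array(c['rvec'],float))[0].T;o=-R@np.array(c['tvec'],float).ravel()
    return c,K,d,R,o,s
def rays(C,px,z):
    c,K,d,R,o,s=C
    n=cv2.undistortPoints(np.array(px,float).reshape(-1,1,2),K,d).reshape(-1,2)
    r=np.c_[n,np.ones(len(n))]@R.T
    return o+r*((z-o[2])/r[:,2])[:,None]
def brown(im):
    h=cv2.cvtColor(im,cv2.COLOR_BGR2HSV);return cv2.inRange(h,(0,70,15),(25,255,200))
def rel(p,s):  # shift in tool axes (mm) from the TCP to p
    return Ro.from_euler('xyz',s['tcp_rot']).as_matrix().T@(np.array(p)-s['eef_pos'])
E
python3 - <<'E'
from h import *
C=cam('top');im=C[0]['image'];print('cam',C[4])
m=brown(im);
for c in cv2.findContours(m,0,2)[0]:
    if cv2.contourArea(c)<60: continue
    (x,y),r=cv2.minEnclosingCircle(c)
    if not(90<x<265 and 130<y<285):continue
    w=rays(C,c.reshape(-1,2),12);ww,rr=cv2.minEnclosingCircle(w[:,:2].astype(np.float32))
    print('seed',(round(x),round(y)),cv2.contourArea(c),np.round(ww),'d',round(2*rr,1), 'minrect',cv2.minAreaRect(w[:,:2].astype(np.float32)))
h=cv2.cvtColor(im,cv2.COLOR_BGR2HSV)
b=im.astype(int);dm=((b[...,0]-b[...,2])>0).astype(np.uint8)*255
dm=cv2.morphologyEx(dm,2,np.ones((3,3)))
for c in cv2.findContours(dm,0,2)[0]:
    a=cv2.contourArea(c);(x,y),r=cv2.minEnclosingCircle(c)
    if a>400 and 300<x<480 and 130<y<280:
        w=rays(C,c.reshape(-1,2),8)[:,:2].astype(np.float32);e=cv2.fitEllipse(w);print('dish',(round(x),round(y)),e)
for p in [(87,150),(249,128),(267,269),(101,288)]: print('tray',p,rays(C,[p],30))
c=C[0]['range_z']
for p in[(208,175),(219,238),(138,247),(160,260),(350,227),(404,168),(439,241),(300,200)]:
    z=c[p[1],p[0]];print(p,z,C[4][2]-z)
E
```

```text
cam [518.55673076  -1.86616382 853.69486761]
seed (137, 247) 99.0 [470. 285.] d 24.4 minrect ((469.9408264160156, 285.1209411621094), (19.06536293029785, 23.276811599731445), 1.5027508735656738)
seed (219, 237) 203.0 [492. 129.] d 33.1 minrect ((491.8273010253906, 129.23092651367188), (28.446277618408203, 32.403839111328125), 1.3666839599609375)
seed (176, 205) 266.0 [552. 212.] d 60.2 minrect ((551.8383178710938, 212.42715454101562), (59.980167388916016, 21.597307205200195), 46.7042350769043)
seed (130, 184) 268.0 [590. 302.] d 60.6 minrect ((590.243408203125, 301.9602355957031), (22.72372817993164, 60.492706298828125), 34.77798843383789)
seed (208, 174) 408.0 [611. 152.] d 46.7 minrect ((611.4522705078125, 151.76565551757812), (44.204994201660156, 44.154197692871094), 1.6483761072158813)
dish (438, 240) ((495.1665954589844, -288.8774108886719), (57.85014724731445, 58.258026123046875), 40.51570129394531)
dish (348, 227) ((517.9195556640625, -116.9544677734375), (91.43932342529297, 91.97627258300781), 98.62400817871094)
dish (402, 167) ((634.5441284179688, -219.4561004638672), (72.59056091308594, 75.47651672363281), 17.74623680114746)
tray (87, 150) [[651.78564174 381.94890438  30.        ]]
tray (249, 128) [[698.5728262   74.92354806  30.        ]]
tray (267, 269) [[436.25591148  34.91509549  30.        ]]
tray (101, 288) [[392.56064596 345.18261446  30.        ]]
(208, 175) 816.84595 36.848920343484565
(219, 238) 820.30646 33.388410089578315
(138, 247) 828.48315 25.211713312234565
(160, 260) 846.3112 7.383649347390815
(350, 227) 848.64056 5.054303644265815
(404, 168) 853.06757 0.6273016911408149
(439, 241) 845.49835 8.196515558328315
(300, 200) 851.3092 2.385663507547065
```

View pics/scene0.png

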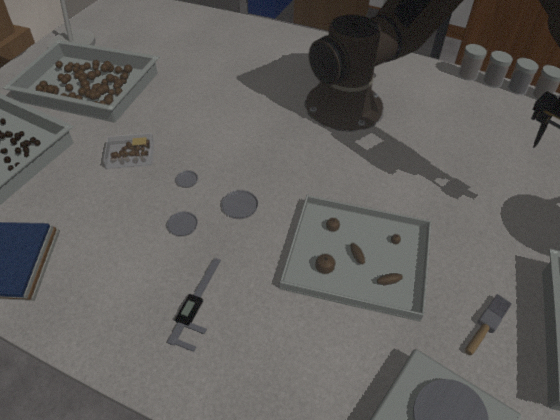

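The scene view agrees with the top view. I'm moving above the tray for a wrist look.

```bash
python3 -m pendant '[[[1,-0.02,-0.012,0,0],[1,-0.06,-0.034,0,0],[1,-0.1,-0.056,0,0],[1,-0.14,-0.08,0,0],[1,-0.18,-0.102,0,0],[1,-0.21,-0.12,0,0],[1,-0.24,-0.136,0,0],[1,-0.26,-0.147,0,0]]]'; python3 -m pendant '[[[1,-0.03,-0.017,0,0],[1,-0.06,-0.034,0,0],[1,-0.09,-0.051,0,0],[1,-0.12,-0.068,0,0],[1,-0.145,-0.082,0,0],[1,-0.16,-0.09,0,0],[1,-0.165,-0.093,0,0],[1,-0.165,-0.093,0,0]]]'
cat > look.py <<'E'
import sys
from h import *
C=cam('wrist');im=C[0]['image'];s=C[5];cv2.imwrite(f'pics/{sys.argv[1]}.png',im)
print('t',round(s['t'],1),s['eef_pos'].round(1),s['tcp_rot'].round(3),'cam',C[4].round(0))
for c in cv2.findContours(brown(im),0,2)[0]:
    if cv2.contourArea(c)<300: continue
    (x,y),r=cv2.minEnclosingCircle(c)
    w=rays(C,c.reshape(-1,2),14)[:,:2].astype(np.float32);ww,rr=cv2.minEnclosingCircle(w)
    print('seed',(round(x),round(y)),np.round(ww,1),'d',round(2*rr,1),'rel',rel([*ww,0],s).round(1),[np.round(q,1) for q in cv2.minAreaRect(w)])
E
python3 look.py w1
```

```text
t: 0.95
eef_pos: [426.0, 338.2, 214.6]
tcp_rot: [-3.141, 0.0, 2.743]
ft_force: [-0.3, 0.2, 0.4]
opening: 1.003
t: 1.75
eef_pos: [540.8, 190.3, 214.5]
tcp_rot: [-3.142, -0.0, 2.743]
ft_force: [0.5, 0.1, 1.0]
opening: 1.0
t 1.8 [540.8 190.3 214.5] [-3.142 -0.     2.743] cam [476. 217. 383.]
seed (398, 331) [797.3 265.7] d 412.3 rel [-207.2  169.   214.4] [array([796.4, 266. ]), array([412.2,  13.9]), np.float64(67.2)]
seed (112, 291) [581.7 -80.2] d 88.6 rel [-142.7 -233.4  214.4] [array([581.2, -81.3]), array([39.9, 87.7]), np.float64(53.9)]
seed (452, 291) [762.2 349.4] d 89.2 rel [-142.4  232.6  214.4] [array([762.5, 349.9]), array([39.8, 88. ]), np.float64(80.4)]
seed (274, 249) [611.3 149.8] d 48.7 rel [-80.8 -10.  214.4] [array([611.4, 150.3]), array([43.7, 47.8]), np.float64(52.4)]
seed (300, 188) [551.3 210.6] d 59.8 rel [ -1.9  22.8 214.5] [array([551.6, 210.3]), array([59.8, 21.9]), np.float64(44.0)]
seed (382, 190) [590.9 301.3] d 59.2 rel [ -3.2 121.7 214.4] [array([589.8, 300.5]), array([23.1, 59.1]), np.float64(37.3)]
seed (218, 170) [492.  127.8] d 33.1 rel [ 20.6 -76.6 214.5] [array([491.6, 128. ]), array([31.4, 31.5]), np.float64(65.0)]
seed (554, 173) [655.6 512.1] d 79.2 rel [ 19.  341.1 214.4] [array([655. , 508.4]), array([23.4, 79. ]), np.float64(79.6)]
```

View pics/w1.png

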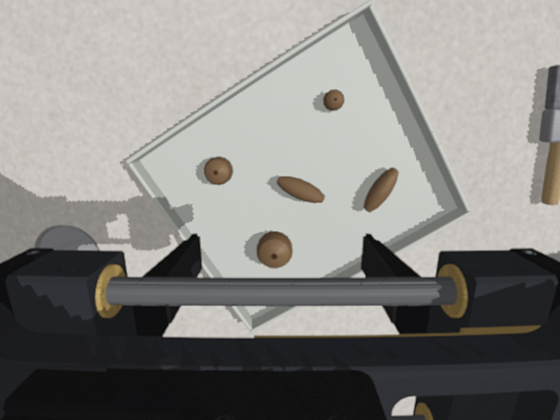

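The wrist view shows large at (274,249), medium at (218,170) and small at (334,99), all within 2 mm of the top view. I'll take the large seed first.

```bash
python3 -m pendant '[[[1,-0.02,-0.002,0,0],[1,-0.05,-0.006,0,0],[1,-0.075,-0.009,0.02,0],[1,-0.0806,-0.0094,0.055,0],[1,-0.0806,-0.0094,0.09,0],[1,-0.0806,-0.0094,0.115,0],[1,-0.0806,-0.0094,0.13,0],[1,-0.0806,-0.0094,0.135,0]]]'; python3 look.py w2|grep -v 88|head -5
```

```text
t: 2.6
eef_pos: [610.8, 151.3, 78.5]
tcp_rot: [-3.141, -0.002, 2.745]
ft_force: [0.1, 0.4, 0.5]
opening: 1.001
t 2.6 [610.8 151.3  78.5] [-3.141e+00 -2.000e-03  2.745e+00] cam [546. 178. 247.]
seed (397, 331) [748.3 208.4] d 261.1 rel [-104.9  105.8   78.2] [array([747.7, 208.6]), array([261. ,   8.7]), np.float64(67.4)]
seed (111, 291) [612.7 -10.3] d 56.3 rel [ -64.3 -148.3   78.5] [array([612.6, -10.6]), array([25.2, 55.6]), np.float64(54.0)]
seed (453, 291) [726.3 260.7] d 55.8 rel [-64.4 145.6  78.2] [array([726.5, 262. ]), array([25.2, 55.3]), np.float64(80.6)]
seed (281, 220) [611.1 149.9] d 47.9 rel [-1.  -1.1 78.5] [array([611.4, 150.4]), array([45.1, 46.9]), np.float64(67.3)]
```

View pics/w2.png

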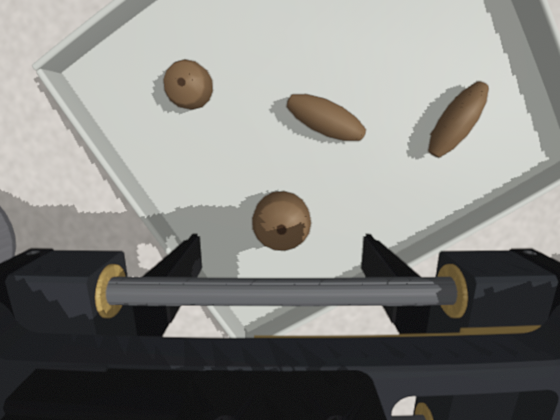

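The large seed at (281,220) sits centred between the fingers, so I'm descending to grasp it.

```bash
python3 -m pendant '[[[1,0,0,0.015,0],[1,0,0,0.035,0],[1,0,0,0.05,0],[1,0,0,0.06,0],[0.8,0,0,0.066,0],[0.7,0,0,0.069,0],[0.6,0,0,0.069,0],[0.55,0,0,0.069,0]]]'; python3 -m pendant '[[[0.52,0,0,0,0],[0.48,0,0,0,0],[0.44,0,0,0,0],[0.4,0,0,0,0],[0.3,0,0,0,0],[0.3,0,0,0,0],[0.3,0,0,0,0],[0.3,0,0,0,0]]]'
```

```text
t: 3.45
eef_pos: [611.9, 150.5, 11.1]
tcp_rot: [3.141, 0.001, 2.744]
ft_force: [-0.4, -0.2, -0.1]
opening: 0.722
t: 4.25
eef_pos: [611.8, 150.5, 10.9]
tcp_rot: [3.141, 0.0, 2.744]
ft_force: [-1.1, 0.5, 6.0]
opening: 0.477
```

```bash
python3 -m pendant '[[[0.3,0,0,-0.003,0],[0.3,0,0,-0.01,0],[0.3,0,0,-0.025,0],[0.3,0,0,-0.045,0],[0.3,0,0,-0.07,0],[0.3,0,0,-0.09,0],[0.3,-0.001,-0.005,-0.105,0],[0.3,-0.001,-0.015,-0.11,0]]]'; python3 -m pendant '[[[0.3,-0.002,-0.03,0,0],[0.3,-0.005,-0.065,0,0],[0.3,-0.008,-0.1,0,0],[0.3,-0.011,-0.135,0,0],[0.3,-0.014,-0.17,0,0],[0.3,-0.016,-0.2,0,0],[0.3,-0.016,-0.225,0,0],[0.3,-0.016,-0.245,0,0]]]'; python3 -m pendant '[[[0.3,0,-0.01,0,0],[0.3,0,-0.017,0,0],[0.3,0,-0.021,0,0],[0.3,0,-0.023,0,0],[0.3,0,-0.023,0,0],[0.3,0,-0.023,0,0],[0.3,0,-0.023,0,0],[0.3,0,-0.023,0,0]]]'; python3 look.py w3|head -1
```

```text
t: 5.05
eef_pos: [607.2, 136.1, 122.8]
tcp_rot: [3.14, 0.002, 2.744]
ft_force: [0.2, -0.7, -1.4]
opening: 0.479
t: 5.85
eef_pos: [525.1, -97.6, 120.3]
tcp_rot: [-3.141, -0.001, 2.743]
ft_force: [-0.5, 0.0, -1.1]
opening: 0.474
t: 6.65
eef_pos: [517.8, -116.8, 120.6]
tcp_rot: [3.141, 0.0, 2.744]
ft_force: [0.3, -0.8, -0.4]
opening: 0.478
t 6.7 [ 517.8 -116.8  120.6] [3.141 0.    2.744] cam [452. -90. 289.]
```

View pics/w3.png

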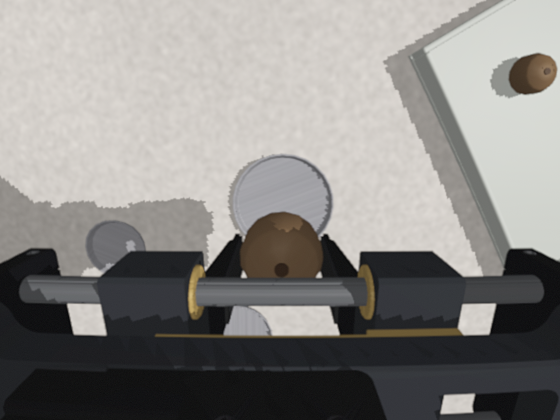

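The large dish is at (281,200), partly hidden by the held seed. I'll fit its visible rim with the known radius.

```bash
cat > rim.py <<'E'
import sys
from h import *
from scipy.optimize import least_squares
# rim.py camera u v r_px D rowmax : outer rim by radial scan for the outermost strong edge, circle of known diameter at z=8
n,u,v,rp,D,rm=sys.argv[1],*map(float,sys.argv[2:7])
C=cam(n);g=C[0]['image'].astype(np.float32);sc=4 if n=='top' else 1
q=g[...,0]-g[...,2];q=cv2.GaussianBlur(q,(3,3),0)
pts=[]
for a in np.linspace(0,2*np.pi,240):
    rr=np.arange(rp*.75,rp*1.3,.25)
    x=(u+rr*np.cos(a)).astype(np.float32)[None];y=(v+rr*np.sin(a)).astype(np.float32)[None]
    if y.max()>rm: continue
    p=cv2.remap(q,x,y,1)[0]; i=np.argmin(np.gradient(p))
    pts.append((x[0,i],y[0,i]))
w=rays(C,pts,8)[:,:2]
f=least_squares(lambda k:np.hypot(*(w-k[:2]).T)-k[2],[*w.mean(0),D/2],loss='soft_l1',f_scale=1.)
k=least_squares(lambda k:np.hypot(*(w-k).T)-D/2,f.x[:2],loss='soft_l1',f_scale=1.)
print(n,len(pts),'free c',f.x[:2].round(1),'d',(2*f.x[2]).round(1),'| fixed c',k.x.round(1),'res',np.median(abs(k.fun)).round(2),'rel',rel([*k.x,0],C[5]).round(1))
E
python3 rim.py wrist 281 203 50 96 235; python3 rim.py top 349.5 227 25 96 999;python3 rim.py top 403.5 168 20 78 999;python3 rim.py top 438.5 240.5 16 62 999
```

```text
wrist 160 free c [ 517.1 -116. ] d 94.2 | fixed c [ 518.1 -116.3] res 0.35 rel [-1.000e-01  6.000e-01  1.206e+02]
top 240 free c [ 517.5 -119.1] d 100.8 | fixed c [ 516.8 -117.6] res 5.19 rel [  0.6  -1.  120.6]
top 240 free c [ 635.6 -219.7] d 76.0 | fixed c [ 635.2 -219.3] res 0.74 rel [-148.   -48.9  120.6]
top 240 free c [ 496.1 -290.5] d 63.0 | fixed c [ 495.8 -290.3] res 4.2 rel [ -47.  -168.3  120.6]
```

```bash
python3 -m pendant '[[[0.3,0,0.0005,0.015,0],[0.3,0,0.0005,0.035,0],[0.3,0,0.0005,0.055,0],[0.3,0,0.0005,0.075,0],[0.3,0,0.0005,0.09,0],[0.3,0,0.0005,0.099,0],[0.3,0,0.0005,0.103,0],[0.3,0,0.0005,0.105,0]]]'; python3 -m pendant '[[[0.3,0,0,0.002,0],[0.3,0,0,0.004,0],[0.3,0,0,0.005,0],[0.3,0,0,0.006,0],[0.3,0,0,0.0065,0],[0.3,0,0,0.007,0],[0.3,0,0,0.007,0],[0.3,0,0,0.007,0]]]'
```

```text
t: 7.7
eef_pos: [518.0, -116.6, 15.6]
tcp_rot: [3.141, 0.0, 2.744]
ft_force: [0.2, -0.4, -0.4]
opening: 0.473
t: 8.5
eef_pos: [517.9, -116.6, 8.6]
tcp_rot: [3.141, 0.0, 2.744]
ft_force: [-0.3, 0.4, -1.5]
opening: 0.474
```

```bash
python3 -m pendant '[[[0.3,0,0,0.0002,0],[0.3,0,0,0.0004,0],[0.3,0,0,0.0006,0],[0.3,0,0,0.0006,0],[0.3,0,0,0.0006,0],[0.3,0,0,0.0006,0],[0.3,0,0,0.0006,0],[0.3,0,0,0.0006,0]]]';
```

```text
t: 9.3
eef_pos: [517.8, -116.6, 8.0]
tcp_rot: [3.142, 0.0, 2.744]
ft_force: [-0.3, 0.1, -0.5]
opening: 0.475
```

```bash
for i in 1 2; do :; done; python3 -m pendant '[[[0.3,0,0,0.0003,0],[0.3,0,0,0.0006,0],[0.3,0,0,0.0006,0],[0.3,0,0,0.0006,0],[0.3,0,0,0.0006,0],[0.3,0,0,0.0006,0],[0.3,0,0,0.0006,0],[0.3,0,0,0.0006,0]]]'; python3 -m pendant '[[[0.3,0,0,0.0003,0],[0.3,0,0,0.0006,0],[0.3,0,0,0.0006,0],[0.3,0,0,0.0006,0],[0.3,0,0,0.0006,0],[0.3,0,0,0.0006,0],[0.3,0,0,0.0006,0],[0.3,0,0,0.0006,0]]]'
```

```text
t: 10.1
eef_pos: [517.9, -116.6, 7.9]
tcp_rot: [3.141, 0.0, 2.744]
ft_force: [-1.0, 0.7, 6.7]
opening: 0.474
t: 10.9
eef_pos: [517.9, -116.6, 7.8]
tcp_rot: [3.141, 0.001, 2.744]
ft_force: [-3.7, 1.3, 14.8]
opening: 0.476
```

Contact is felt at TCP z 7.9. I'm easing off, opening a little, and then rising straight up.

```bash
python3 -m pendant '[[[0.3,0,0,-0.0005,0],[0.3,0,0,-0.001,0],[0.46,0,0,-0.001,0],[0.5,0,0,-0.001,0],[0.54,0,0,-0.001,0],[0.57,0,0,-0.001,0],[0.57,0,0,-0.001,0],[0.57,0,0,-0.001,0]]]'; python3 -m pendant '[[[0.57,0,0,-0.004,0],[0.57,0,0,-0.012,0],[0.57,0,0,-0.025,0],[0.57,0,0,-0.045,0],[0.57,0,0,-0.07,0],[0.6,0,0,-0.095,0],[0.6,0,0,-0.11,0],[0.6,0,0,-0.112,0]]]'; python3 look.py w4|grep -v 88|head -4;python3 rim.py wrist 281 203 50 96 235
```

```text
t: 11.7
eef_pos: [517.8, -116.6, 7.8]
tcp_rot: [3.142, -0.0, 2.744]
ft_force: [0.4, 0.3, 0.4]
opening: 0.571
t: 12.5
eef_pos: [518.6, -116.8, 122.6]
tcp_rot: [3.141, 0.004, 2.744]
ft_force: [-0.3, 0.2, -0.6]
opening: 0.598
t 12.5 [ 518.6 -116.8  122.6] [3.141 0.004 2.744] cam [453. -90. 291.]
seed (330, 334) [ 670.9 -123. ] d 328.6 rel [-142.2   53.3  123.2] [array([ 667. , -121.3]), array([328.6,  10.4]), np.float64(67.3)]
seed (386, 292) [643. -54.] d 64.5 rel [-89.8 106.  123. ] [array([643.2, -53.1]), array([19.6, 63.8]), np.float64(72.4)]
seed (176, 292) [ 560.3 -251. ] d 64.5 rel [ -89.9 -107.6  122.9] [array([ 560. , -251.5]), array([19.8, 64. ]), np.float64(60.5)]
wrist 160 free c [ 517.2 -115.9] d 94.3 | fixed c [ 518.1 -116.2] res 0.37 rel [  0.7   0.3 121.5]
```

View pics/w4.png

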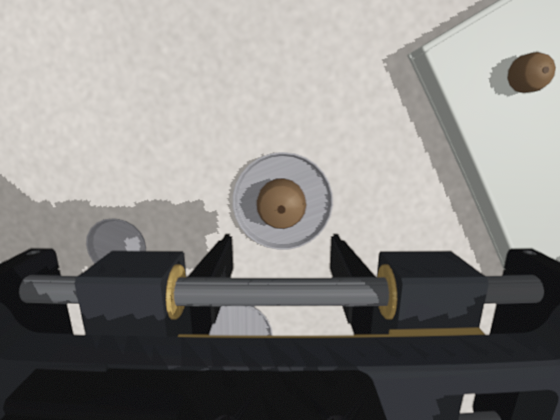

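The large seed at (281,204) stands upright and centred in its dish at (281,201). Next is the medium seed.

```bash
python3 -m pendant '[[[0.7,0.01,0.018,0,0],[0.7,0.03,0.054,0,0],[0.7,0.05,0.09,0,0],[0.7,0.07,0.126,0,0],[0.7,0.09,0.162,0,0],[0.7,0.106,0.191,0,0],[0.7,0.116,0.209,0,0],[0.7,0.12,0.2155,0,0]]]'; python3 -m pendant '[[[0.7,0,0,0.01,0],[0.7,0,0,0.03,0],[0.7,0,0,0.04,0],[0.7,0,0,0.045,0],[0.7,0,0,0.045,0],[0.7,0,0,0.045,0],[0.7,0,0,0.045,0],[0.7,0,0,0.045,0]]]'; python3 look.py w5 | grep -E "^t|d (3|4)"
```

```text
t: 13.4
eef_pos: [489.9, 130.2, 119.0]
tcp_rot: [-3.141, -0.001, 2.746]
ft_force: [-0.1, -0.1, 0.4]
opening: 0.701
t: 14.2
eef_pos: [490.9, 128.6, 75.3]
tcp_rot: [3.141, 0.001, 2.744]
ft_force: [-0.3, -0.2, 0.1]
opening: 0.699
t 14.2 [490.9 128.6  75.3] [3.141e+00 1.000e-03 2.744e+00] cam [426. 155. 244.]
seed (282, 222) [492.  127.9] d 34.8 rel [-1.2 -0.3 75.3] [array([491.9, 128.1]), array([31.3, 34.2]), np.float64(67.2)]
```

```bash
python3 -m pendant '[[[0.7,-0.001,0,0.015,0],[0.7,-0.001,0,0.035,0],[0.7,-0.001,0,0.05,0],[0.7,-0.001,0,0.058,0],[0.6,-0.001,0,0.063,0],[0.5,-0.001,0,0.0645,0],[0.45,-0.001,0,0.0645,0],[0.42,-0.001,0,0.0645,0]]]'; python3 -m pendant '[[[0.4,0,0,0,0],[0.37,0,0,0,0],[0.34,0,0,0,0],[0.3,0,0,0,0],[0.2,0,0,0,0],[0.2,0,0,0,0],[0.2,0,0,0,0],[0.2,0,0,0,0]]]'
```

```text
t: 15.05
eef_pos: [491.9, 128.2, 10.8]
tcp_rot: [3.141, 0.001, 2.744]
ft_force: [-0.1, -0.8, 0.4]
opening: 0.44
t: 15.85
eef_pos: [491.8, 128.2, 10.5]
tcp_rot: [3.141, 0.0, 2.744]
ft_force: [0.6, 1.3, 4.7]
opening: 0.346
```

```bash
python3 rim.py top 403.5 168 20 78 999
```

```text
top 240 free c [ 634.4 -219.1] d 77.5 | fixed c [ 634.4 -219.1] res 0.35 rel [-266.  -265.    10.6]
```

```bash
python3 -m pendant '[[[0.2,0,0,-0.003,0],[0.2,0,0,-0.01,0],[0.2,0,0,-0.025,0],[0.2,0,0,-0.045,0],[0.2,0,0,-0.07,0],[0.2,0,0,-0.09,0],[0.2,-0.005,-0.005,-0.105,0],[0.2,-0.016,-0.015,-0.11,0]]]'; python3 -m pendant '[[[0.2,-0.025,-0.025,0,0],[0.2,-0.05,-0.05,0,0],[0.2,-0.077,-0.077,0,0],[0.2,-0.105,-0.105,0,0],[0.2,-0.13,-0.13,0,0],[0.2,-0.155,-0.155,0,0],[0.2,-0.18,-0.18,0,0],[0.2,-0.2,-0.2,0,0]]]'; python3 -m pendant '[[[0.2,-0.02,-0.02,0,0],[0.2,-0.035,-0.035,0,0],[0.2,-0.045,-0.045,0,0],[0.2,-0.05,-0.05,0,0],[0.2,-0.05,-0.05,0,0],[0.2,-0.05,-0.05,0,0],[0.2,-0.05,-0.05,0,0],[0.2,-0.05,-0.05,0,0]]]'; python3 look.py w6|head -1
```

```text
t: 16.7
eef_pos: [500.9, 108.3, 122.1]
tcp_rot: [3.14, 0.002, 2.745]
ft_force: [-0.3, 0.1, -0.1]
opening: 0.344
t: 17.5
eef_pos: [607.7, -156.5, 119.7]
tcp_rot: [-3.142, -0.001, 2.743]
ft_force: [0.1, 1.1, -1.2]
opening: 0.347
t: 18.3
eef_pos: [634.1, -218.5, 120.5]
tcp_rot: [3.142, -0.0, 2.745]
ft_force: [0.1, -0.2, 0.1]
opening: 0.348
t 18.3 [ 634.1 -218.5  120.5] [ 3.142 -0.     2.745] cam [ 569. -192.  289.]
```

View pics/w6.png

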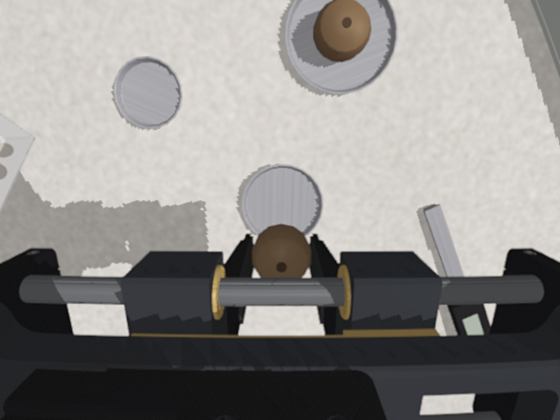

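The medium dish is at (280,205) with the held seed in front of it. The small dish is at (147,93), and the large seed is still well seated.

```bash
python3 rim.py wrist 280.5 205 41 78 232; python3 rim.py wrist 147 93 34 62 999
```

```text
wrist 161 free c [ 633.6 -218.4] d 76.4 | fixed c [ 634.4 -218.7] res 0.42 rel [-3.000e-01 -1.000e-01  1.205e+02]
wrist 240 free c [ 495.8 -287.9] d 60.6 | fixed c [ 495.8 -287.9] res 0.71 rel [ 100.9 -117.4  120.5]
```

```bash
python3 -m pendant '[[[0.2,0,0,0.015,0],[0.2,0,0,0.035,0],[0.2,0,0,0.055,0],[0.2,0,0,0.075,0],[0.2,0,0,0.09,0],[0.2,0,0,0.1,0],[0.2,0,0,0.106,0],[0.2,0,0,0.109,0]]]'; python3 -m pendant '[[[0.2,0,0,0.001,0],[0.2,0,0,0.0018,0],[0.2,0,0,0.0024,0],[0.2,0,0,0.003,0],[0.2,0,0,0.0035,0],[0.2,0,0,0.0038,0],[0.2,0,0,0.004,0],[0.2,0,0,0.004,0]]]'; python3 -m pendant '[[[0.2,0,0,0.0003,0],[0.2,0,0,0.0005,0],[0.2,0,0,0.0005,0],[0.2,0,0,0.0005,0],[0.2,0,0,0.0005,0],[0.2,0,0,0.0005,0],[0.2,0,0,0.0005,0],[0.2,0,0,0.0005,0]]]'
```

```text
t: 19.25
eef_pos: [634.2, -219.2, 10.9]
tcp_rot: [3.141, -0.0, 2.744]
ft_force: [0.1, -0.3, 0.3]
opening: 0.348
t: 20.05
eef_pos: [634.2, -219.2, 7.6]
tcp_rot: [3.142, 0.0, 2.744]
ft_force: [-0.5, -0.1, 3.0]
opening: 0.346
t: 20.85
eef_pos: [634.3, -219.2, 7.5]
tcp_rot: [3.142, 0.0, 2.744]
ft_force: [-3.4, 1.5, 8.2]
opening: 0.344
```

```bash
python3 -m pendant '[[[0.2,0,0,-0.0003,0],[0.2,0,0,-0.0006,0],[0.34,0,0,-0.0006,0],[0.37,0,0,-0.0006,0],[0.4,0,0,-0.0006,0],[0.43,0,0,-0.0006,0],[0.43,0,0,-0.0006,0],[0.43,0,0,-0.0006,0]]]'; python3 -m pendant '[[[0.43,0,0,-0.004,0],[0.43,0,0,-0.012,0],[0.43,0,0,-0.025,0],[0.43,0,0,-0.045,0],[0.43,0,0,-0.07,0],[0.5,0,0,-0.095,0],[0.5,0,0,-0.11,0],[0.5,0,0,-0.112,0]]]'; python3 look.py w7| grep -E "^t|d (3|4)";python3 rim.py wrist 280.5 205 41 78 232;python3 - <<'E'
from h import *
# small seed from top camera again
C=cam('top')
for c in cv2.findContours(brown(C[0]['image']),0,2)[0]:
    x,y=c.reshape(-1,2).mean(0)
    if 60<cv2.contourArea(c)<150 and 120<x<155 and 230<y<265:
        ww,r=cv2.minEnclosingCircle(rays(C,c.reshape(-1,2),12)[:,:2].astype(np.float32));print(ww,rel([*ww,0],C[5]).round(1))
E
```

```text
t: 21.65
eef_pos: [634.2, -219.1, 7.3]
tcp_rot: [3.141, -0.0, 2.744]
ft_force: [-0.2, 0.2, 0.2]
opening: 0.428
t: 22.45
eef_pos: [635.0, -219.5, 122.1]
tcp_rot: [-3.142, 0.004, 2.744]
ft_force: [-0.1, -0.4, 0.0]
opening: 0.497
t 22.4 [ 635.  -219.5  122.1] [-3.142  0.004  2.744] cam [ 569. -193.  291.]
seed (312, 334) [ 779.8 -243.5] d 328.2 rel [-142.3   33.9  122.6] [array([ 775.4, -241.7]), array([328.2,  10.3]), np.float64(67.3)]
seed (281, 204) [ 633.3 -220.2] d 34.0 rel [  1.7  -1.3 122.1] [array([ 633.7, -219.9]), array([31.5, 33.3]), np.float64(67.3)]
seed (342, 28) [ 515.9 -116.5] d 48.6 rel [150.1  48.8 121.5] [array([ 516.8, -116.3]), array([45.1, 44.1]), np.float64(68.1)]
wrist 161 free c [ 633.7 -218.4] d 76.5 | fixed c [ 634.5 -218.7] res 0.38 rel [  0.5   0.5 120.8]
(470.3086242675781, 284.5406188964844) [346.2 400.9 119.4]
```

View pics/w7.png

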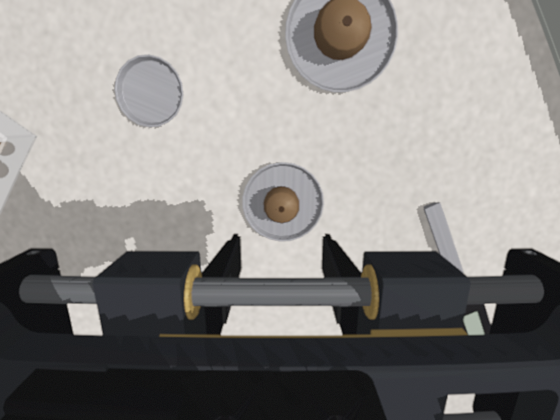

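The medium seed at (281,204) is centred in its dish at (281,202). The small seed is last.

```bash
python3 -m pendant '[[[0.6,0.015,0.017,0,0],[0.6,0.04,0.046,0,0],[0.6,0.067,0.077,0,0],[0.6,0.094,0.108,0,0],[0.6,0.12,0.139,0,0],[0.6,0.147,0.17,0,0],[0.6,0.173,0.2,0,0],[0.6,0.2,0.231,0,0]]]'; python3 -m pendant '[[[0.6,0.027,0.031,0,0],[0.6,0.053,0.061,0,0],[0.6,0.08,0.092,0,0],[0.6,0.105,0.122,0,0],[0.6,0.125,0.145,0,0],[0.6,0.138,0.16,0,0],[0.6,0.144,0.168,0,0],[0.6,0.146,0.17,0,0]]]'; python3 -m pendant '[[[0.6,0,0,0.01,0],[0.6,0,0,0.03,0],[0.6,0,0,0.04,0],[0.6,0,0,0.045,0],[0.6,0,0,0.045,0],[0.6,0,0,0.045,0],[0.6,0,0,0.045,0],[0.6,0,0,0.045,0]]]';sed -i 's/<300/<200/' look.py; python3 look.py w8 | grep -E "^t|d (2)"
```

```text
t: 23.4
eef_pos: [538.1, 72.6, 118.3]
tcp_rot: [-3.141, -0.002, 2.744]
ft_force: [0.4, 0.9, 0.5]
opening: 0.599
t: 24.2
eef_pos: [470.1, 285.0, 118.6]
tcp_rot: [-3.141, -0.001, 2.745]
ft_force: [0.5, 0.2, 0.1]
opening: 0.599
t: 25.0
eef_pos: [470.7, 284.6, 74.9]
tcp_rot: [3.141, 0.001, 2.744]
ft_force: [-0.1, -0.1, -0.2]
opening: 0.595
t 25.0 [470.7 284.6  74.9] [3.141e+00 1.000e-03 2.744e+00] cam [405. 311. 244.]
seed (331, 335) [585.4 285.2] d 271.7 rel [-105.5   44.8   75. ] [array([576.1, 289.1]), array([271.7,  21.7]), np.float64(67.2)]
seed (281, 220) [469.3 284.3] d 23.8 rel [ 1.2 -0.9 74.9] [array([469.4, 284.5]), array([21.7, 23. ]), np.float64(41.1)]
```

```bash
python3 -m pendant '[[[0.6,0.0008,-0.0005,0.015,0],[0.6,0.0008,-0.0005,0.035,0],[0.6,0.0008,-0.0005,0.05,0],[0.5,0.0008,-0.0005,0.058,0],[0.45,0.0008,-0.0005,0.063,0],[0.4,0.0008,-0.0005,0.064,0],[0.35,0.0008,-0.0005,0.064,0],[0.31,0.0008,-0.0005,0.064,0]]]'; python3 -m pendant '[[[0.29,0,0,0,0],[0.26,0,0,0,0],[0.23,0,0,0,0],[0.2,0,0,0,0],[0.1,0,0,0,0],[0.1,0,0,0,0],[0.1,0,0,0,0],[0.1,0,0,0,0]]]';python3 -m pendant '[[[0.1,0,0,-0.003,0],[0.1,0,0,-0.01,0],[0.1,0,0,-0.025,0],[0.1,0,0,-0.045,0],[0.1,0,0,-0.07,0],[0.1,0,0,-0.09,0],[0.1,0,0,-0.105,0],[0.1,0,0,-0.11,0]]]'; python3 - <<'E'
from h import *
C=cam('wrist');print(C[5]['eef_pos'],rel([495.7,-288.3,0],C[5]));cv2.imwrite('pics/w9.png',C[0]['image'])
E
```

```text
t: 25.85
eef_pos: [469.9, 284.5, 11.0]
tcp_rot: [3.141, 0.001, 2.744]
ft_force: [-0.7, 1.1, -0.7]
opening: 0.329
t: 26.65
eef_pos: [469.8, 284.5, 10.7]
tcp_rot: [3.141, 0.0, 2.744]
ft_force: [0.2, 1.3, 6.2]
opening: 0.235
t: 27.45
eef_pos: [470.0, 284.6, 122.2]
tcp_rot: [3.14, 0.002, 2.744]
ft_force: [0.2, 0.2, 0.1]
opening: 0.239
[470.01558632 284.5834312  122.21147602] [-245.37534574 -518.4324818   121.69412986]
```

View pics/w9.png

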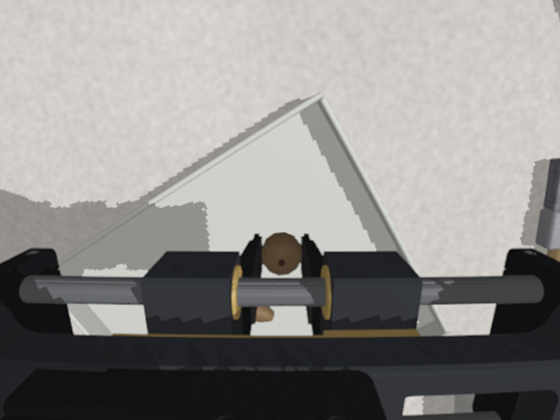

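The small seed is held at (281,254). I'm moving it to the small dish.

```bash
python3 -m pendant '[[[0.1,-0.006,-0.013,0,0],[0.1,-0.018,-0.038,0,0],[0.1,-0.033,-0.07,0,0],[0.1,-0.049,-0.103,0,0],[0.1,-0.065,-0.137,0,0],[0.1,-0.08,-0.17,0,0],[0.1,-0.096,-0.203,0,0],[0.1,-0.112,-0.237,0,0]]]'; python3 -m pendant '[[[0.1,-0.016,-0.034,0,0],[0.1,-0.032,-0.067,0,0],[0.1,-0.048,-0.101,0,0],[0.1,-0.064,-0.134,0,0],[0.1,-0.08,-0.168,0,0],[0.1,-0.095,-0.2,0,0],[0.1,-0.108,-0.228,0,0],[0.1,-0.119,-0.25,0,0]]]';  python3 -m pendant '[[[0.1,-0.008,-0.017,0,0],[0.1,-0.012,-0.026,0,0],[0.1,-0.0144,-0.031,0,0],[0.1,-0.0144,-0.0315,0,0],[0.1,-0.0144,-0.0315,0,0],[0.1,-0.0144,-0.0315,0,0],[0.1,-0.0144,-0.0315,0,0],[0.1,-0.0144,-0.0315,0,0]]]'; python3 look.py w10|head -1;python3 rim.py wrist 281 206 33 62 232
```

```text
t: 28.3
eef_pos: [480.1, 20.4, 119.5]
tcp_rot: [-3.141, -0.002, 2.744]
ft_force: [-0.2, 0.1, 0.7]
opening: 0.239
t: 29.1
eef_pos: [492.6, -256.2, 119.3]
tcp_rot: [3.141, -0.002, 2.743]
ft_force: [0.6, 0.2, 0.0]
opening: 0.239
t: 29.9
eef_pos: [495.1, -288.3, 120.5]
tcp_rot: [3.142, 0.0, 2.744]
ft_force: [-0.1, 0.0, 0.0]
opening: 0.24
t 29.9 [ 495.1 -288.3  120.5] [3.142 0.    2.744] cam [ 430. -262.  289.]
wrist 170 free c [ 494.8 -288.2] d 60.6 | fixed c [ 495.5 -288.4] res 0.42 rel [-3.000e-01  1.000e-01  1.205e+02]
```

View pics/w10.png

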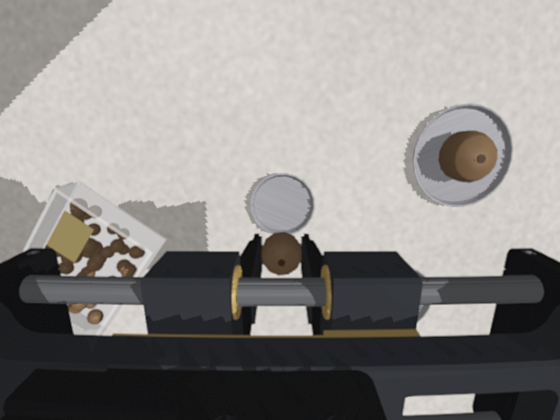

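The small dish at (281,204) lies directly under the held seed, so I'm lowering it.

```bash
python3 -m pendant '[[[0.1,0,0,0.015,0],[0.1,0,0,0.035,0],[0.1,0,0,0.055,0],[0.1,0,0,0.075,0],[0.1,0,0,0.09,0],[0.1,0,0,0.1,0],[0.1,0,0,0.106,0],[0.1,0,0,0.109,0]]]'; python3 -m pendant '[[[0.1,0,0,0.001,0],[0.1,0,0,0.0018,0],[0.1,0,0,0.0024,0],[0.1,0,0,0.003,0],[0.1,0,0,0.0034,0],[0.1,0,0,0.0037,0],[0.1,0,0,0.0037,0],[0.1,0,0,0.0037,0]]]'; python3 -m pendant '[[[0.1,0,0,0.0003,0],[0.1,0,0,0.0003,0],[0.1,0,0,0.0003,0],[0.1,0,0,0.0003,0],[0.1,0,0,0.0003,0],[0.1,0,0,0.0003,0],[0.1,0,0,0.0003,0],[0.1,0,0,0.0003,0]]]'
```

```text
t: 30.8
eef_pos: [495.1, -288.7, 11.2]
tcp_rot: [3.141, -0.0, 2.744]
ft_force: [-0.2, -0.5, 0.4]
opening: 0.239
t: 31.6
eef_pos: [495.0, -288.7, 7.7]
tcp_rot: [3.141, 0.0, 2.744]
ft_force: [-0.7, -0.5, -0.4]
opening: 0.239
t: 32.4
eef_pos: [495.1, -288.7, 7.7]
tcp_rot: [-3.142, 0.0, 2.744]
ft_force: [-0.7, -0.1, 6.3]
opening: 0.242
```

```bash
python3 -m pendant '[[[0.1,0,0,-0.0002,0],[0.1,0,0,-0.0004,0],[0.23,0,0,-0.0004,0],[0.25,0,0,-0.0004,0],[0.27,0,0,-0.0004,0],[0.29,0,0,-0.0004,0],[0.29,0,0,-0.0004,0],[0.29,0,0,-0.0004,0]]]'; python3 -m pendant '[[[0.29,0,0,-0.004,0],[0.29,0,0,-0.012,0],[0.29,0,0,-0.025,0],[0.29,0,0,-0.045,0],[0.29,0,0,-0.07,0],[0.4,0,0,-0.095,0],[0.4,0,0,-0.11,0],[0.4,0,0,-0.112,0]]]'; python3 look.py w11| grep -E "^t|d (2|4)";python3 rim.py wrist 281 206 33 62 232; python3 - <<'E'
from h import *
C=cam('scene');cv2.imwrite('pics/scene1.png',cv2.resize(C[0]['image'][140:320,120:440],None,fx=2.5,fy=2.5))
E
```

```text
t: 33.2
eef_pos: [495.0, -288.6, 7.7]
tcp_rot: [3.141, -0.0, 2.744]
ft_force: [0.8, -0.5, -1.5]
opening: 0.287
t: 34.0
eef_pos: [495.7, -289.2, 122.7]
tcp_rot: [-3.141, 0.004, 2.744]
ft_force: [-0.1, 0.2, -0.1]
opening: 0.398
t 34.0 [ 495.7 -289.2  122.7] [-3.141  0.004  2.744] cam [ 430. -262.  291.]
seed (281, 204) [ 493.8 -288.8] d 23.1 rel [  2.4  -0.3 122.7] [array([ 493.7, -288.9]), array([21.3, 21.9]), np.float64(67.3)]
wrist 170 free c [ 494.8 -288.1] d 60.5 | fixed c [ 495.4 -288.4] res 0.54 rel [  0.5   0.6 121.6]
```

View pics/w11.png

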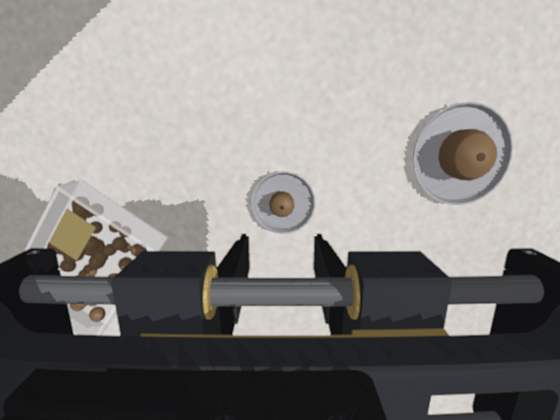

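View pics/scene1.png

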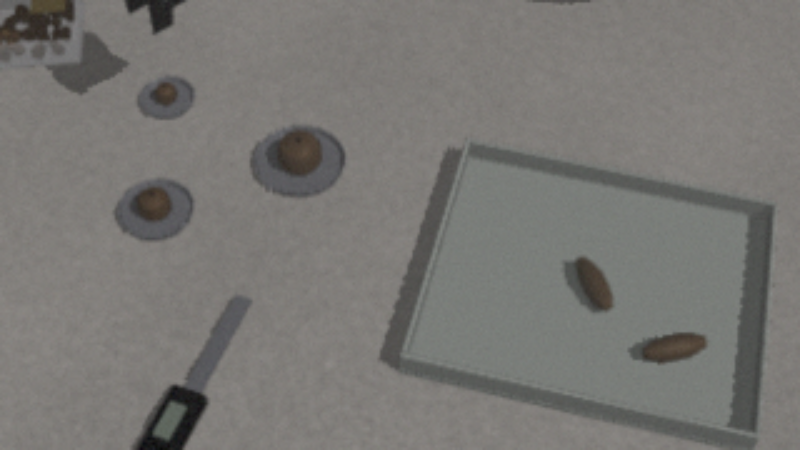

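All three seeds stand centred: small in the wrist view at (281,204), and all three dishes in the scene crop at (165,95), (155,205) and (298,155). The oblongs lie in the tray and the arm is clear.

```bash
python3 -c "
from cell import env
print(env.job_done(), env.state()['t'])"
```

```text
the job is handed in; nothing more can be done
the job is handed in; nothing more can be done
```

I picked up the three round seeds one at a time and set each upright in the dish of its size. Each was lowered until light contact and released with a small opening. The job was handed in at about 34 s.

- **Seeds:** The last wrist views put the medium and small seeds within about 2 mm of their dish centres. I judged the large seed by eye as centred right after release, and a later measurement put it within about 2 mm too. The final scene picture shows all three standing upright in flat dishes.
- **Oblong seeds:** Both look undisturbed in the tray; I did not re-measure their positions.
- **Forces:** The highest force I read was about 15 N, when the large seed touched its dish. The readings come only at the end of each move.
- **Disagreements:** The top-camera rim fits for the large and small dishes were poor (residuals of 4–5 mm), so I aimed by the wrist-camera fits instead, which had residuals of about 0.4 mm.

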